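# Rock a stuck tube block out of a dry-block heater

## Robot

A 6-joint arm with a two-finger parallel gripper is mounted at the origin on the work surface. World frame = base frame: x ahead of the robot, y to its left, z up, the work surface at z = 0. Lengths are in m, angles in rad, forces in N, time in s.
With the tool pointing down it reaches from about 0.375 to 0.825 m from the base axis. Payload 5.5 kg.
Tool frame: the origin (TCP) lies at the very end of the fingers, on their centre line; the grasp point (between the pads) lies 19 mm behind it; z points along the fingers, y is the line along which they close (so a half turn about z gives the same grasp; the last joint's range is limited). The gripper opens to 85 mm and grips with 20 to 120 N. Pads are 22 mm wide; open, the fingers measure 114 mm over their backs; the gripper's body (76 mm by 85 mm) begins 54 mm behind the grasp point. The pads swing forward as they close: fully open they stand 13 mm farther back than shut.
Start: joints at [-1.165, 0.314, -0.047, 1.21, 0, 1.571], TCP at [0.237, -0.551, 0.231] pointing down, gripper open.
Joint ranges: [-2.67, 2.67], [-0.69, 1.73], [-1.03, 1.25], [-2.08, 2.16], [-1.42, 1.45], [-3.14, 3.14]. Speed limits (rad/s): [2.39, 2.39, 3.01, 3.14, 3.14, 3.14].

## Interface

Orientations are given as a unit quaternion [x, y, z, w].
In Python, from workcell import state, eyes, workorder gives the robot as it stands.
- The arm moves only by the tool send_rows, never from a script. Its argument "commands" is a list of rows, each an object of numbers: "fingers": the closure in counts, from 0 (fully open) to 255 (shut); "x", "y", "z": the shift along the tool's x, y, z in cm; "turn": the turn about the tool's z in rad. In form: [{"fingers": .., "x": .., "y": .., "z": .., "turn": ..}, ...]. A call has 1 to 20 rows; each row is the pose to reach, as a shift and turn from the pose commanded when the call began, along the tool's axes at that moment; what a row does not reach only later rows make up. A row lasts 1/10 s, in which the tool goes at most 50 mm and 8.59 degrees, less where a joint would pass 70% of its speed; a pose out of reach is approached as far as the arm can. A call with a gripper value outside its range is refused whole. The fingers move at their own pace and stop on an object; "newtons" is the grip in N (left out, the last holds). Time passes only in rows, so rows that repeat a pose let the fingers close. It gives the time, the measured TCP pose, the force, the opening and the grip force at its end, in the units of the state.
- state(): the state, without advancing time (a new reading comes with each control period).
- eyes.snapshot(name): name is "scene" or "top" or "wrist"; returns a dict with "image" (480x640x3 uint8, red, green, blue), "vertical_fov" (degrees; the focal length in pixels is half the picture's height over the tangent of half this angle, whatever the lens; pixels are square), "cx", "cy" (the principal point, pixels), "k1" (the pictures are not rectified: a ray, as slopes to the right and down, at radius r is drawn at 1 + k1 r^2 times it, then the intrinsics apply), "T" (4x4, takes a point from camera to world coordinates). Camera axes: x right, y up, looking along -z (the intrinsics and any distortion apply to the point x, -y, -z); pixel columns grow to the right and rows downward; lengths in m; the calibration is good to about 2 mm. A picture is of the moment at which its call begins. There is no depth.
- workorder.finish_job(): hands the job in; it is judged then, once.
The state is a dict: "time_s": time; "qpos": joint angles; "joint_velocities": joint speeds; "tau": joint torques, N m; "ee_pos": TCP position; "eef_rot": TCP orientation; "ft_force": force on the tool from outside, world axes, zero at the start; "torque": the same for the moment, N m; "opening": opening from 0.0 (shut) to 1.0 (fully open); "finger_force": force on a finger pad.
Only numpy, scipy, OpenCV 4.12 (cv2) and the standard library are available. Lean on these libraries where they do the work, as an engineer would, in place of code of your own. Each camera call takes 0.05 s, during which the arm holds its last target. There are 200 camera calls.

## Task

The aluminium tube block is stuck in the well of the small bench heater: take it by its red grip and rock it from side to side, at least twice each way and as far as the well lets it lean, working it up a little at a time until it comes free. Do not yank it straight up, because that lifts the heater off its plate, and leave the tube rack, bottle and tip box alone. Finish holding the block in the gripper, level and just clear above the well, a finger's breadth or two over the heater and touching nothing else; do not put it down or let go.

Things in the scene. Friction and masses are not known exactly. Their poses are not given: they have to be found in the camera images.
- block: aluminium tube block, 70 (x) x 50 (y) x 46 mm high, about 0.42 kg, with six dark tube holes in its top; a steel stem 12 mm thick stands in the middle of its top and carries a red plastic grip. Origin at the centre of its underside, z up, x along its long side. It starts fully home in the heater's well, so its top stands 10 mm above the rim
- block_grip (a point): centre of the red grip (40 mm along the block's x, 22 mm along y, 44 mm high), on the block's axis 86 mm above its underside; the grip's lower face is 18 mm above the block's top. Axes as the block's
- block_foot (a point): centre of the block's underside (axes as the block's); at the start 36 mm below the rim
- heater: white bench heater, 170 (x) x 140 (y) x 80 mm high, about 2 kg, blue front panel on its -x side, block well in its top. Origin at the centre of its underside. It sits by its weight on the dock: it cannot slide or turn, but a net upward pull of about 20 N lifts it off. It must not rise more than a few mm
- heater_rim (a point): centre of the well's mouth, in the plane of the heater's top; axes as the heater's: z up, y the direction in which to rock. The well is 73 (x) x 53 (y) mm and 36 mm deep; the seated block can lean 4 to 5 degrees towards +y or -y (its grip then moves 6 to 7 mm), and further as it comes up
- strip_l: sprung rubber strip in the well's +y wall, 14 mm above its floor; its twin is in the -y wall. Each pinches the block with about 16 N of friction, so a straight pull lifts the heater. As the block rocks, one side climbs and the other sinks, and it can be raised some 2 mm with each swing; the strips let go once it is about 15 mm up
- dock: dark steel plate 190 x 160 x 6 mm under the heater, fixed to the bench; origin at the centre of its underside
- tube_rack: yellow rack of capped tubes, 200 x 70 x 100 mm high, a bystander; origin at the centre of its underside
- reagent: amber reagent bottle, 64 mm across, 140 mm high, a bystander; origin at the centre of its underside
- tip_box: blue pipette-tip box with white lid, 122 x 87 x 63 mm high, a bystander; origin at the centre of its underside

How it is judged:
By the outcome, as a careful person would: the job done as asked, in the order asked, and still so for the second after the job is handed in, while the arm keeps its last pose, push and grip.
It also fails if it takes over 45 s, if anything falls off the work surface, if the arm or the gripper's body presses on something with over 40 N, if the wrist force passes 120 N, or if a joint passes its speed limit or range.

## Working session

There is one attempt and no reset: what is moved stays moved. The work goes in short steps, Python scripts to look and compute and a tool call to move; the robot and the scene stay as the last step left them, time stands still between calls to the robot, and variables do not carry over. Pictures are saved under pics/ and viewed, at most 10 in all, crops included, and the job is handed in when it is done.

Besides the shell and the picture viewer there is one more tool, called by a JSON object that holds its "fn" and its "kwargs". send_rows: Moves the arm, as the interface text tells. Its arguments: {"type":"object","properties":{"commands":{"type":"array","items":{"type":"object","properties":{"fingers":{"type":"number"},"x":{"type":"number"},"y":{"type":"number"},"z":{"type":"number"},"turn":{"type":"number"}}}},"newtons":{"type":"number"}},"required":["commands"]}

```bash
mkdir -p pics; cat > h.py <<'E'
import numpy as np, cv2
from workcell import state, eyes, workorder
def snap(n,f=None):
    s=eyes.snapshot(n)
    if f: cv2.imwrite('pics/'+f,cv2.cvtColor(np.asarray(s['image']),cv2.COLOR_RGB2BGR))
    return s
def K(s):
    f=240/np.tan(np.radians(s['vertical_fov'])/2)
    return np.array([[f,0,s['cx']],[0,f,s['cy']],[0,0,1.]])
def ray(s,p):
    d=(np.array(p,float)-[s['cx'],s['cy']])/K(s)[0,0]
    u=cv2.undistortPoints(np.array([[p]],float),K(s),np.array([s['k1'],0,0,0.]))[0,0]
    T=np.array(s['T']); v=T[:3,:3]@[u[0],-u[1],-1]
    return T[:3,3],v/np.linalg.norm(v)
def onz(s,p,z):
    o,v=ray(s,p); return o+v*(z-o[2])/v[2]
def cross(rs):
    A=0;b=0
    for o,v in rs:
        P=np.eye(3)-np.outer(v,v); A=A+P; b=b+P@o
    return np.linalg.solve(A,b)
def red(s):
    h=cv2.cvtColor(np.asarray(s['image']),cv2.COLOR_RGB2HSV)
    m=(((h[...,0]<8)|(h[...,0]>172))&(h[...,1]>130)&(h[...,2]>60)).astype(np.uint8)
    n,l,st,c=cv2.connectedComponentsWithStats(m)
    return [(st[i].tolist(),c[i].round(1).tolist()) for i in range(1,n) if st[i,4]>40], m
E
python3 - <<'E'
from h import *
for n in ['scene','top']:
    s=snap(n,n+'0.png'); print(n,red(s)[0],s['vertical_fov'],s['k1'],np.round(s['T'],3).tolist())
st=state(); print(st)
E
```

```text
scene [([304, 218, 11, 24, 201], [309.1, 228.9])] 57.22670160649569 -0.08534744563662687 [[0.323, -0.562, 0.761, 1.395], [0.947, 0.199, -0.254, -0.296], [-0.009, 0.802, 0.597, 0.757], [0.0, 0.0, 0.0, 1.0]]
top [([317, 233, 14, 18, 140], [323.8, 241.6])] 50.21133769597531 -0.08954140158518763 [[0.024, 0.989, -0.144, 0.372], [-0.999, 0.027, 0.022, 0.016], [0.026, 0.143, 0.989, 1.4], [0.0, 0.0, 0.0, 1.0]]
{'time_s': 0.1, 'qpos': array([-1.16497912e+00,  3.14141945e-01, -4.79674550e-02,  1.21017099e+00,
       -2.55915238e-05,  1.57080813e+00]), 'joint_velocities': array([ 0.00032792, -0.00232736,  0.00182794,  0.0006213 , -0.00186212,
        0.00075018]), 'tau': array([-8.01807073e-04, -5.40766096e+01,  3.40541053e+01,  1.10796414e-02,
        3.71781061e-05, -2.06196370e-05]), 'ee_pos': array([ 0.23665652, -0.55081166,  0.23053387]), 'eef_rot': array([ 9.79485501e-01,  2.01513282e-01, -1.62071330e-04, -7.24230232e-04]), 'ft_force': array([-0.60019687, -0.05055345, -0.30860884]), 'torque': array([-0.00588992, -0.04399867, -0.05830345]), 'finger_force': 0.0, 'opening': 0.997014532956865}
```

View pics/scene0.png

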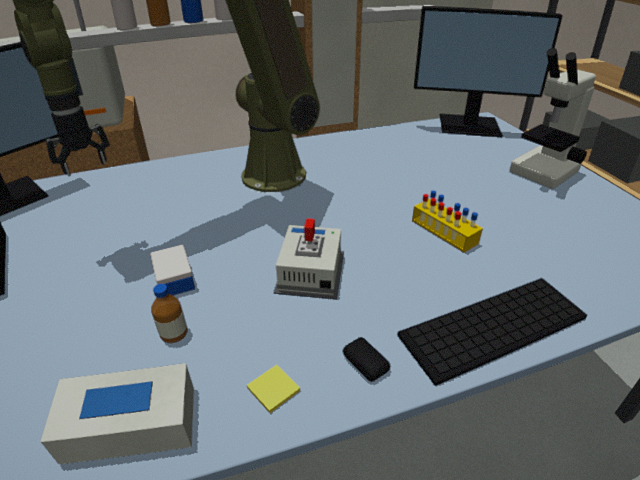

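View pics/top0.png

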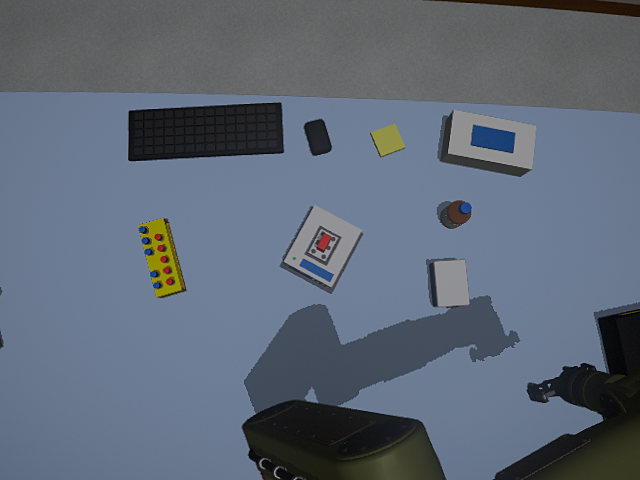

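The scene view shows the red grip at (309,229) on the white heater. In the top view the grip is at (324,242), the heater's top corners are near (313,206), (362,234), (330,292) and (281,265), and its blue panel is at (317,271). The rack, box and bottle stand well away.

```bash
python3 - <<'E'
from h import *
a=snap('scene');b=snap('top')
pa=red(a)[0][0][1];pb=red(b)[0][0][1]
g=cross([ray(a,pa),ray(b,pb)]);print('grip ~',g, onz(b,pb,.154))
# white heater top in top view
im=cv2.cvtColor(np.asarray(b['image']),cv2.COLOR_RGB2HSV)
m=((im[...,1]<45)&(im[...,2]>120)).astype(np.uint8)
roi=np.zeros_like(m);roi[195:305,270:375]=1;m&=roi
m=cv2.morphologyEx(m,cv2.MORPH_CLOSE,np.ones((25,25)))
c=max(cv2.findContours(m,0,2)[0],key=cv2.contourArea)
r=cv2.minAreaRect(c);q=cv2.boxPoints(r);print(q.round(1).tolist())
P=np.array([onz(b,p,.086) for p in q]);print(P.round(3).tolist(),P.mean(0))
for i in range(4):
    d=P[(i+1)%4]-P[i];print(np.linalg.norm(d),np.degrees(np.arctan2(d[1],d[0])))
hb=((im[...,0]>100)&(im[...,0]<115)&(im[...,1]>170)).astype(np.uint8)&roi
ys,xs=np.nonzero(hb);print('blue',onz(b,(xs.mean(),ys.mean()),.086),len(xs))
rr=cv2.minAreaRect(np.column_stack(np.nonzero(hb)[::-1]).astype(np.float32)); Q=np.array([onz(b,p,.086) for p in cv2.boxPoints(rr)])
for i in range(2):
    d=Q[i+1]-Q[i];print('blue',np.linalg.norm(d),np.degrees(np.arctan2(d[1],d[0])))
E
```

```text
grip ~ [ 0.55294056 -0.03862643  0.13908573] [ 0.55118283 -0.03671509  0.154     ]
[[283.1000061035156, 261.6000061035156], [313.70001220703125, 203.89999389648438], [361.5, 229.3000030517578], [331.0, 286.8999938964844]]
[[0.506, 0.064, 0.086], [0.66, -0.011, 0.086], [0.596, -0.137, 0.086], [0.444, -0.06, 0.086]] [ 0.55130608 -0.03618823  0.086     ]
0.1711698221852638 -25.99173373567172
0.14159507365768445 -116.76718192781206
0.1704159190552559 153.16784186922874
0.1390872105742944 63.536970723632166
blue [ 0.48694685 -0.02007756  0.086     ] 269
blue 0.03430148151615351 -26.531569144730085
blue 0.10664458867027743 -116.92602231046605
```

{"fn": "send_rows", "kwargs": {"commands": [{"fingers": 0, "x": 4, "y": -3, "z": 0, "turn": -0.1}, {"fingers": 0, "x": 8, "y": -5.8, "z": 0, "turn": -0.2}, {"fingers": 0, "x": 12, "y": -8.6, "z": 0, "turn": -0.3}, {"fingers": 0, "x": 16, "y": -11.4, "z": 0, "turn": -0.4}, {"fingers": 0, "x": 20, "y": -14.2, "z": 0, "turn": -0.5}, {"fingers": 0, "x": 24, "y": -17, "z": 0, "turn": -0.6}, {"fingers": 0, "x": 28, "y": -19.8, "z": 0, "turn": -0.7}, {"fingers": 0, "x": 32, "y": -22.6, "z": 0, "turn": -0.7}, {"fingers": 0, "x": 36, "y": -25.4, "z": 0, "turn": -0.7}, {"fingers": 0, "x": 40, "y": -28.2, "z": 0, "turn": -0.7}, {"fingers": 0, "x": 44, "y": -31, "z": 0, "turn": -0.7}, {"fingers": 0, "x": 47, "y": -33.2, "z": 0, "turn": -0.7}, {"fingers": 0, "x": 49.1, "y": -34.7, "z": 0, "turn": -0.7}, {"fingers": 0, "x": 49.1, "y": -34.7, "z": 0, "turn": -0.7}, {"fingers": 0, "x": 49.1, "y": -34.7, "z": 0, "turn": -0.7}, {"fingers": 0, "x": 49.1, "y": -34.7, "z": 0, "turn": -0.7}]}}

```text
time_s: 1.8
ee_pos: [0.5504, -0.0393, 0.2312]
eef_rot: [0.851, 0.525, -0.0, -0.0]
ft_force: [-0.8, -0.5, -0.0]
opening: 1.002
finger_force: 0.0
```

```bash
python3 - <<'E'
from h import *
s=snap('wrist','w1.png');print(red(s)[0],np.round(s['T'],3).tolist(),s['vertical_fov'])
for z in (.136,.158): print([onz(s,r[1],z).round(4).tolist() for r in red(s)[0]])
st=state();print(st['time_s'],st['ee_pos'],st['eef_rot'],st['ft_force'],st['qpos'])
E
```

```text
[([293, 218, 57, 42, 1995], [319.6, 241.0])] [[0.893, 0.428, 0.135, 0.585], [-0.449, 0.853, 0.267, 0.029], [-0.0, -0.299, 0.954, 0.374], [0.0, 0.0, 0.0, 1.0]] 71.38214631089743
[[0.5493, -0.041, 0.136]]
[[0.5526, -0.0346, 0.158]]
1.85 [ 0.55043941 -0.03951696  0.23127171] [ 8.51327788e-01  5.24634110e-01 -2.19720255e-04 -1.08257545e-05] [-0.20853315 -0.211262   -0.65010005] [-7.15253290e-02  2.23218670e-01 -1.65942846e-01  1.18200413e+00
 -2.39117767e-04  1.96549680e+00]
```

View pics/w1.png

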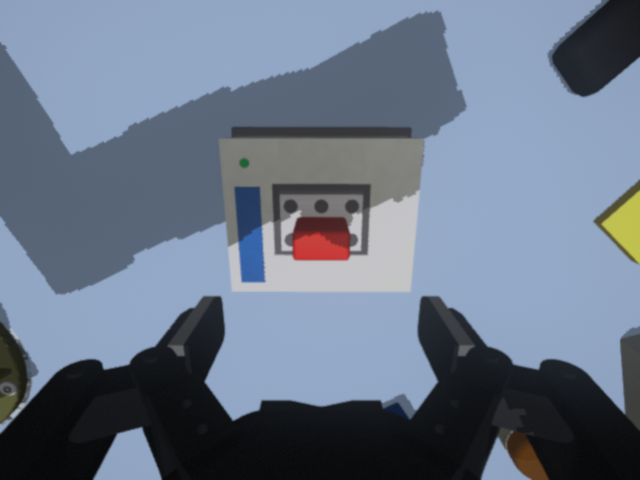

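The wrist view shows the grip at (320,241) between the open fingers (about (215,340) and (430,340)), with the well outlined from (273,184) to (370,255) and square to the fingers. I'll refine the centre and height from the scene and wrist rays.

```bash
python3 - <<'E'
from h import *
s=snap('wrist');t=snap('top');c=snap('scene')
m=red(s)[1];ys,xs=np.nonzero(m);lo=ys.max();hi=ys.min()
u=np.array([.893,-.449,0]);v=np.array([.449,.893,0])
bot=(xs[ys>=lo-3].mean(),lo+.5);top=(xs[ys<=hi+3].mean(),hi-.5)
print(bot,top)
print('from top -y edge',onz(s,bot,.158)+.011*v,'from +y low edge',onz(s,top,.114)+.011*-v)
for r in (bot,top): print(np.linalg.norm(0))if 0 else None
for row in (lo-2,hi+2):
    q=xs[ys==row];print('width',row,q.min(),q.max())
W=np.array([onz(s,p,.086) for p in [(273,184),(370,184),(367,255),(276,255)]])
print('well',W.mean(0),(W[1]-W[0])@u,(W[0]-W[3])@v, np.degrees(np.arctan2(*(W[1]-W[0])[1::-1])))
f=cross([ray(s,red(s)[0][0][1]),ray(t,red(t)[0][0][1]),ray(c,red(c)[0][0][1])]);print('3 views',f)
print(cross([ray(s,red(s)[0][0][1]),ray(c,red(c)[0][0][1])]))
E
```

```text
(np.float64(320.75714285714287), np.float64(259.5)) (np.float64(315.3240740740741), np.float64(217.5))
from top -y edge [ 0.55223172 -0.03737933  0.158     ] from +y low edge [ 0.54690436 -0.03829825  0.114     ]
width 257 294 347
width 220 299 333
well [ 0.55182217 -0.03965006  0.086     ] 0.08339043338379683 0.06512073791241496 -26.71611571180642Traceback (most recent call last):
  File "<stdin>", line 13, in <module>
IndexError: list index out of range
```

{"fn": "send_rows", "kwargs": {"commands": [{"fingers": 0, "x": 0.2, "y": 0, "z": 3, "turn": 0}, {"fingers": 0, "x": 0.2, "y": 0, "z": 6, "turn": 0}, {"fingers": 0, "x": 0.2, "y": 0, "z": 8.5, "turn": 0}, {"fingers": 0, "x": 0.2, "y": 0, "z": 10.5, "turn": 0}, {"fingers": 0, "x": 0.2, "y": 0, "z": 11.5, "turn": 0}, {"fingers": 0, "x": 0.2, "y": 0, "z": 11.5, "turn": 0}, {"fingers": 0, "x": 0.2, "y": 0, "z": 11.5, "turn": 0}], "newtons": 40}}

```text
time_s: 2.7
ee_pos: [0.5523, -0.0371, 0.1171]
eef_rot: [0.851, 0.525, 0.0, 0.0]
ft_force: [-0.2, 0.4, -0.2]
opening: 0.997
finger_force: 0.0
```

```bash
python3 - <<'E'
from h import *
s=snap('wrist','w2.png');print(red(s)[0])
m=red(s)[1];ys,xs=np.nonzero(m);v=np.array([.449,.893,0])
for r in (np.quantile(ys,.97),):print(onz(s,(xs.mean(),ys.max()+.5),.158)+.011*v)
print(state()['ft_force'])
E
```

```text
[([266, 283, 107, 97, 9444], [319.0, 332.6])]
[ 0.55241478 -0.03693431  0.158     ]
[ 1.19974192 -0.1338082  -0.58225831]
```

View pics/w2.png

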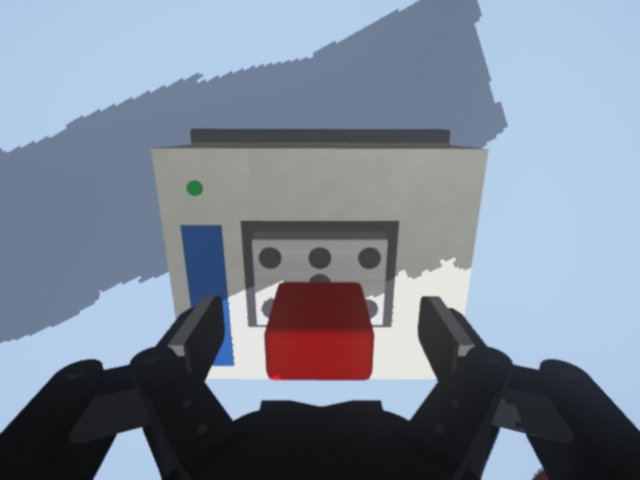

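The grip, at (319,333), is centred between the fingers. The measured centre (0.5524, -0.0369) matches the TCP to within 1 mm, and the two wrist heights agree on a grip top of about 0.158. I'll close now.

{"fn": "send_rows", "kwargs": {"commands": [{"fingers": 255}, {"fingers": 255}, {"fingers": 255}, {"fingers": 255}, {"fingers": 255}, {"fingers": 255}, {"fingers": 255}, {"fingers": 255}], "newtons": 40}}

```text
schema error: expected keys fingers, x, y, z, turn
```

{"fn": "send_rows", "kwargs": {"commands": [{"fingers": 255, "x": 0, "y": 0, "z": 0, "turn": 0}, {"fingers": 255, "x": 0, "y": 0, "z": 0, "turn": 0}, {"fingers": 255, "x": 0, "y": 0, "z": 0, "turn": 0}, {"fingers": 255, "x": 0, "y": 0, "z": 0, "turn": 0}, {"fingers": 255, "x": 0, "y": 0, "z": 0, "turn": 0}, {"fingers": 255, "x": 0, "y": 0, "z": 0, "turn": 0}, {"fingers": 255, "x": 0, "y": 0, "z": 0, "turn": 0}, {"fingers": 255, "x": 0, "y": 0, "z": 0, "turn": 0}], "newtons": 40}}

```text
time_s: 3.55
ee_pos: [0.5519, -0.0367, 0.1169]
eef_rot: [0.851, 0.525, 0.0, -0.0]
ft_force: [-2.1, 1.2, 5.4]
opening: 0.463
finger_force: 41.2
```

{"fn": "send_rows", "kwargs": {"commands": [{"fingers": 255, "x": 0.2, "y": 0, "z": 0, "turn": 0}, {"fingers": 255, "x": 0.4, "y": 0, "z": 0, "turn": 0}, {"fingers": 255, "x": 0.6, "y": 0, "z": -0.05, "turn": 0}, {"fingers": 255, "x": 0.7, "y": 0, "z": -0.1, "turn": 0}, {"fingers": 255, "x": 0.7, "y": 0, "z": -0.1, "turn": 0}]}}

```text
time_s: 4.05
ee_pos: [0.553, -0.0345, 0.1171]
eef_rot: [0.851, 0.524, -0.004, 0.003]
ft_force: [-7.3, -11.1, 5.5]
opening: 0.457
finger_force: 41.2
```

{"fn": "send_rows", "kwargs": {"commands": [{"fingers": 255, "x": 0.2, "y": 0, "z": 0, "turn": 0}, {"fingers": 255, "x": 0.4, "y": 0, "z": 0, "turn": 0}, {"fingers": 255, "x": 0.6, "y": 0, "z": 0, "turn": 0}, {"fingers": 255, "x": 0.6, "y": 0, "z": 0, "turn": 0}]}}

```text
time_s: 4.45
ee_pos: [0.5546, -0.0312, 0.1176]
eef_rot: [0.852, 0.524, -0.006, 0.004]
ft_force: [-12.1, -17.8, 12.6]
opening: 0.463
finger_force: 41.4
```

```bash
python3 - <<'E'
from h import *
snap('wrist','w3.png');st=state();print(st['ee_pos'],st['ft_force'],st['torque'])
E
```

```text
[ 0.55458783 -0.03125629  0.11760127] [-12.04019013 -17.74076756  13.09245673] [-3.93871852  2.52462435 -0.02199601]
```

View pics/w3.png

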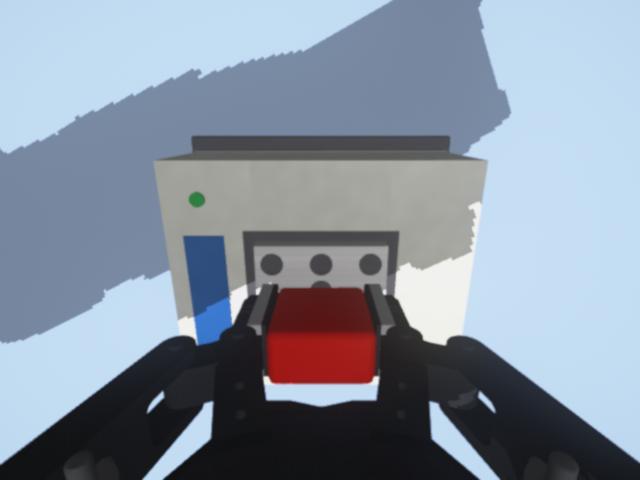

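The wrist view shows the grip held at (322,335). The block's +y edge has moved towards the well wall near row 240, so it is leaning about 6 mm. I'll push slightly further while raising.

{"fn": "send_rows", "kwargs": {"commands": [{"fingers": 255, "x": 0.15, "y": 0, "z": -0.1, "turn": 0}, {"fingers": 255, "x": 0.3, "y": 0, "z": -0.2, "turn": 0}, {"fingers": 255, "x": 0.3, "y": 0, "z": -0.3, "turn": 0}, {"fingers": 255, "x": 0.3, "y": 0, "z": -0.3, "turn": 0}]}}

```text
time_s: 4.9
ee_pos: [0.5558, -0.0287, 0.1183]
eef_rot: [0.852, 0.524, -0.006, 0.004]
ft_force: [-5.1, -18.3, -5.2]
opening: 0.461
finger_force: 42.9
```

{"fn": "send_rows", "kwargs": {"commands": [{"fingers": 255, "x": -0.4, "y": 0, "z": 0, "turn": 0}, {"fingers": 255, "x": -0.8, "y": 0, "z": 0, "turn": 0}, {"fingers": 255, "x": -1.2, "y": 0, "z": 0, "turn": 0}, {"fingers": 255, "x": -1.6, "y": 0, "z": 0, "turn": 0}, {"fingers": 255, "x": -2.0, "y": 0, "z": 0, "turn": 0}, {"fingers": 255, "x": -2.4, "y": 0, "z": 0, "turn": 0}, {"fingers": 255, "x": -2.8, "y": 0, "z": 0, "turn": 0}, {"fingers": 255, "x": -3.1, "y": 0, "z": 0, "turn": 0}, {"fingers": 255, "x": -3.1, "y": 0, "z": 0, "turn": 0}]}}

```text
time_s: 5.8
ee_pos: [0.5486, -0.0437, 0.1229]
eef_rot: [0.85, 0.526, 0.007, -0.004]
ft_force: [3.0, 20.6, 8.7]
opening: 0.463
finger_force: 45.6
```

{"fn": "send_rows", "kwargs": {"commands": [{"fingers": 255, "x": 0.4, "y": 0, "z": 0, "turn": 0}, {"fingers": 255, "x": 0.8, "y": 0, "z": 0, "turn": 0}, {"fingers": 255, "x": 1.2, "y": 0, "z": -0.05, "turn": 0}, {"fingers": 255, "x": 1.6, "y": 0, "z": -0.1, "turn": 0}, {"fingers": 255, "x": 2.0, "y": 0, "z": -0.15, "turn": 0}, {"fingers": 255, "x": 2.4, "y": 0, "z": -0.2, "turn": 0}, {"fingers": 255, "x": 2.8, "y": 0, "z": -0.2, "turn": 0}, {"fingers": 255, "x": 3.2, "y": 0, "z": -0.2, "turn": 0}, {"fingers": 255, "x": 3.2, "y": 0, "z": -0.2, "turn": 0}]}}

```text
time_s: 6.7
ee_pos: [0.5572, -0.0259, 0.123]
eef_rot: [0.851, 0.524, -0.004, 0.003]
ft_force: [-8.1, -12.9, 9.7]
opening: 0.465
finger_force: 43.8
```

```bash
python3 - <<'E'
from h import *
for n in ['wrist','scene']:snap(n,n+'4.png')
a=cv2.imread('pics/scene4.png')[180:320,230:400];b=cv2.imread('pics/wrist4.png')[100:420,120:520]
a=cv2.resize(a,None,fx=320/140,fy=320/140);cv2.imwrite('pics/c4.png',np.hstack([a,b]))
E
```

```text
(no output)
```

View pics/c4.png

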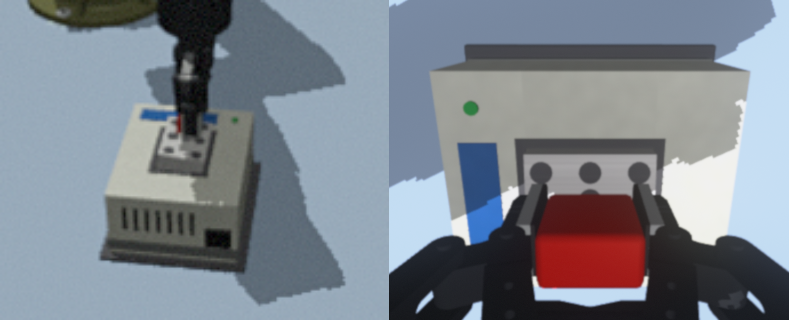

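The block leans towards +y with its edge clear in the well (right half, row 155), the grip is held firmly, and the heater sits on its dock. I'll keep rocking with about 2–3 mm of lift per swing.

{"fn": "send_rows", "kwargs": {"commands": [{"fingers": 255, "x": -0.4, "y": 0, "z": -0.05, "turn": 0}, {"fingers": 255, "x": -0.8, "y": 0, "z": -0.1, "turn": 0}, {"fingers": 255, "x": -1.2, "y": 0, "z": -0.15, "turn": 0}, {"fingers": 255, "x": -1.6, "y": 0, "z": -0.2, "turn": 0}, {"fingers": 255, "x": -2.0, "y": 0, "z": -0.25, "turn": 0}, {"fingers": 255, "x": -2.4, "y": 0, "z": -0.3, "turn": 0}, {"fingers": 255, "x": -2.8, "y": 0, "z": -0.3, "turn": 0}, {"fingers": 255, "x": -3.3, "y": 0, "z": -0.3, "turn": 0}, {"fingers": 255, "x": -3.3, "y": 0, "z": -0.3, "turn": 0}]}}

```text
time_s: 7.7
ee_pos: [0.5469, -0.048, 0.1276]
eef_rot: [0.851, 0.526, 0.004, -0.002]
ft_force: [0.2, 8.8, 10.1]
opening: 0.464
finger_force: 45.2
```

{"fn": "send_rows", "kwargs": {"commands": [{"fingers": 255, "x": 0.4, "y": 0, "z": -0.05, "turn": 0}, {"fingers": 255, "x": 0.8, "y": 0, "z": -0.1, "turn": 0}, {"fingers": 255, "x": 1.2, "y": 0, "z": -0.15, "turn": 0}, {"fingers": 255, "x": 1.6, "y": 0, "z": -0.2, "turn": 0}, {"fingers": 255, "x": 2.0, "y": 0, "z": -0.25, "turn": 0}, {"fingers": 255, "x": 2.4, "y": 0, "z": -0.3, "turn": 0}, {"fingers": 255, "x": 2.8, "y": 0, "z": -0.3, "turn": 0}, {"fingers": 255, "x": 3.3, "y": 0, "z": -0.3, "turn": 0}, {"fingers": 255, "x": 3.3, "y": 0, "z": -0.3, "turn": 0}]}}

```text
time_s: 8.6
ee_pos: [0.5591, -0.0232, 0.1287]
eef_rot: [0.851, 0.525, -0.001, 0.002]
ft_force: [-1.5, -6.0, 0.0]
opening: 0.462
finger_force: 43.4
```

{"fn": "send_rows", "kwargs": {"commands": [{"fingers": 255, "x": -0.4, "y": 0, "z": -0.05, "turn": 0}, {"fingers": 255, "x": -0.8, "y": 0, "z": -0.1, "turn": 0}, {"fingers": 255, "x": -1.2, "y": 0, "z": -0.15, "turn": 0}, {"fingers": 255, "x": -1.6, "y": 0, "z": -0.2, "turn": 0}, {"fingers": 255, "x": -2.0, "y": 0, "z": -0.25, "turn": 0}, {"fingers": 255, "x": -2.4, "y": 0, "z": -0.3, "turn": 0}, {"fingers": 255, "x": -2.8, "y": 0, "z": -0.3, "turn": 0}, {"fingers": 255, "x": -3.3, "y": 0, "z": -0.3, "turn": 0}, {"fingers": 255, "x": -3.3, "y": 0, "z": -0.3, "turn": 0}]}}

```text
time_s: 9.5
ee_pos: [0.5464, -0.0493, 0.1324]
eef_rot: [0.851, 0.526, 0.003, -0.001]
ft_force: [2.5, 5.8, 1.5]
opening: 0.464
finger_force: 43.2
```

{"fn": "send_rows", "kwargs": {"commands": [{"fingers": 255, "x": 0.4, "y": 0, "z": -0.05, "turn": 0}, {"fingers": 255, "x": 0.8, "y": 0, "z": -0.1, "turn": 0}, {"fingers": 255, "x": 1.2, "y": 0, "z": -0.15, "turn": 0}, {"fingers": 255, "x": 1.6, "y": 0, "z": -0.2, "turn": 0}, {"fingers": 255, "x": 2.0, "y": 0, "z": -0.25, "turn": 0}, {"fingers": 255, "x": 2.4, "y": 0, "z": -0.3, "turn": 0}, {"fingers": 255, "x": 2.8, "y": 0, "z": -0.3, "turn": 0}, {"fingers": 255, "x": 3.3, "y": 0, "z": -0.3, "turn": 0}, {"fingers": 255, "x": 3.3, "y": 0, "z": -0.3, "turn": 0}]}}

```text
time_s: 10.4
ee_pos: [0.5584, -0.0231, 0.134]
eef_rot: [0.851, 0.525, -0.002, 0.001]
ft_force: [-2.3, -4.4, -0.4]
opening: 0.469
finger_force: 43.2
```

{"fn": "send_rows", "kwargs": {"commands": [{"fingers": 255, "x": -0.4, "y": 0, "z": -0.05, "turn": 0}, {"fingers": 255, "x": -0.8, "y": 0, "z": -0.1, "turn": 0}, {"fingers": 255, "x": -1.2, "y": 0, "z": -0.15, "turn": 0}, {"fingers": 255, "x": -1.6, "y": 0, "z": -0.2, "turn": 0}, {"fingers": 255, "x": -2.0, "y": 0, "z": -0.25, "turn": 0}, {"fingers": 255, "x": -2.4, "y": 0, "z": -0.3, "turn": 0}, {"fingers": 255, "x": -2.8, "y": 0, "z": -0.3, "turn": 0}, {"fingers": 255, "x": -3.3, "y": 0, "z": -0.3, "turn": 0}, {"fingers": 255, "x": -3.3, "y": 0, "z": -0.3, "turn": 0}]}}

```text
time_s: 11.3
ee_pos: [0.5461, -0.0497, 0.1383]
eef_rot: [0.851, 0.525, 0.003, -0.001]
ft_force: [1.8, 5.4, 1.4]
opening: 0.465
finger_force: 42.9
```

{"fn": "send_rows", "kwargs": {"commands": [{"fingers": 255, "x": 0.4, "y": 0, "z": 0, "turn": 0}, {"fingers": 255, "x": 0.8, "y": 0, "z": 0, "turn": 0}, {"fingers": 255, "x": 1.2, "y": 0, "z": 0, "turn": 0}, {"fingers": 255, "x": 1.6, "y": 0, "z": 0, "turn": 0}, {"fingers": 255, "x": 1.6, "y": 0, "z": 0, "turn": 0}, {"fingers": 255, "x": 1.6, "y": 0, "z": 0, "turn": 0}]}}

```text
time_s: 11.9
ee_pos: [0.5509, -0.0383, 0.1369]
eef_rot: [0.851, 0.525, -0.002, 0.001]
ft_force: [-2.3, -4.1, -1.8]
opening: 0.464
finger_force: 42.9
```

```bash
cat >> h.py <<'E'
def lean(im):
    # rows of grip top/bottom and of the three far tube holes
    m=red({'image':im})[1];ys,xs=np.nonzero(m)
    h=cv2.cvtColor(im,cv2.COLOR_RGB2GRAY)
    d=(h<95).astype(np.uint8); d[m>0]=0
    n,l,st,c=cv2.connectedComponentsWithStats(d)
    return (np.quantile(ys,[.01,.99]),[(st[i,4],c[i].round(1).tolist(),st[i,2:4].tolist()) for i in range(1,n) if 100<st[i,4]<700 and 200<c[i,0]<440 and 200<c[i,1]<340])
E
python3 - <<'E'
from h import *
print(lean(cv2.cvtColor(cv2.imread('pics/w2.png'),cv2.COLOR_BGR2RGB)))
s=snap('wrist','w5.png');print(lean(np.asarray(s['image'])))
snap('scene','s5.png')
a=cv2.imread('pics/s5.png')[180:320,230:400];b=cv2.imread('pics/w5.png')[100:420,120:520]
a=cv2.resize(a,None,fx=320/140,fy=320/140);cv2.imwrite('pics/c5.png',np.hstack([a,b]))
st=state();print(st['ee_pos'],st['eef_rot'],st['ft_force'])
E
```

```text
(array([284., 378.]), [(np.int32(367), [269.7, 257.5], [22, 22]), (np.int32(368), [319.4, 257.7], [22, 21]), (np.int32(363), [369.0, 257.8], [23, 21]), (np.int32(350), [320.2, 291.0], [106, 56])])
(array([290., 391.]), [(np.int32(375), [269.7, 259.8], [23, 21]), (np.int32(376), [320.9, 259.9], [23, 21]), (np.int32(368), [371.9, 259.9], [23, 21])])
[ 0.55087346 -0.03830833  0.13685869] [ 0.85118066  0.52486861 -0.00187722  0.00095434] [-2.43642545 -4.53511283 -1.04938811]
```

View pics/c5.png

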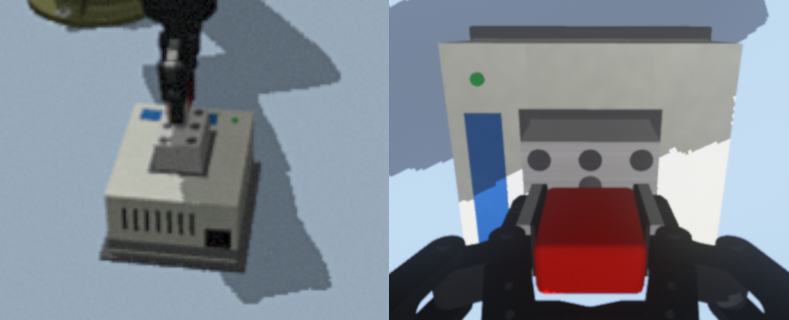

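The block stands about 20 mm up, the tube-hole row at 260 px in the wrist view, and the heater is unmoved. I'll compute the lean relative to the tool from these features.

```bash
cat >> h.py <<'E'
from scipy.optimize import least_squares
def tilt(im,s):
    """lean of the block about image-right (heater x), deg, relative to the tool, vs level picture w2"""
    def feat(i):
        (hi,lo),c=lean(i); c=sorted([q[1] for q in c if abs(q[2][0]-q[2][1])<5 and q[0]>250])
        m=red({'image':i})[1];xs=np.nonzero(m[int(lo)-8])[0]
        return np.array([*c[0],*c[-1],xs.min(),lo,xs.max(),lo,(c[0][0]+c[-1][0])/2,hi]).reshape(-1,2)
    a=feat(cv2.cvtColor(cv2.imread('pics/w2.png'),cv2.COLOR_BGR2RGB));b=feat(im)
    k=K(s);D=np.array([s['k1'],0,0,0.]);R=np.diag([1,-1,-1.])@np.array([[1,0,0],[0,.954,-.299],[0,.299,.954]])
    u=cv2.undistortPoints(a[:,None],k,D)[:,0]
    # level axes: x right, y heater y, z up; camera pitched, 0.26 m above bench at w2
    A=np.array([[1,0,0],[0,.954,.299],[0,-.299,.954]])  # camera -> level
    zc=.374-.1142; v=(A@np.c_[u[:,0],-u[:,1],-np.ones(5)].T).T
    z=np.array([.096,.096,.158,.158,.114])-zc
    P=v*(z/v[:,2])[:,None]; g=np.array([0,P[2,1]+.011,.136-zc])
    def f(p):
        c,t=np.cos(p[0]),np.sin(p[0]);Q=(P-g)@np.array([[1,0,0],[0,c,-t],[0,t,c]]).T+g+[p[3],p[1],p[2]]
        q=(A.T@Q.T).T; w=np.c_[q[:,0]/-q[:,2],-q[:,1]/-q[:,2],np.ones(5)]
        return (cv2.projectPoints(w,np.zeros(3),np.zeros(3),k,D)[0][:,0]-b).ravel()
    r=least_squares(f,[0,0,0,0],x_scale=[.01,.001,.001,.001])
    return np.degrees(r.x[0]),r.x[1:]*1e3,r.fun.round(1)
def tooltilt():
    from scipy.spatial.transform import Rotation
    M=Rotation.from_quat(state()['eef_rot']).as_matrix(); v=np.array([.449,.893,0])
    return np.degrees(M[:,2]@v), np.degrees(M[:,2]@[.893,-.449,0])  # tip leaning to +y, +x
E
python3 - <<'E'
from h import *
s=snap('wrist');print(tilt(np.asarray(s['image']),s));print(tooltilt())
E
```

```text
(np.float64(2.655452259055233), array([-1.26112618,  4.54860324,  0.64594355]), array([-0.3,  0.2, -0.3,  0.5,  0.4,  0.1,  0.1,  0.1, -0.2, -1. ]))
(np.float64(-0.23463634747976536), np.float64(-0.020136035682306642))
```

{"fn": "send_rows", "kwargs": {"commands": [{"fingers": 255, "x": 0.2, "y": 0, "z": -0.1, "turn": 0}, {"fingers": 255, "x": 0.4, "y": 0, "z": -0.2, "turn": 0}, {"fingers": 255, "x": 0.5, "y": 0, "z": -0.3, "turn": 0}, {"fingers": 255, "x": 0.5, "y": 0, "z": -0.3, "turn": 0}]}}

```text
time_s: 12.45
ee_pos: [0.5531, -0.033, 0.1396]
eef_rot: [0.851, 0.525, -0.001, 0.0]
ft_force: [-2.2, -5.1, -6.6]
opening: 0.463
finger_force: 42.4
```

```bash
python3 - <<'E'
from h import *
s=snap('wrist');print(tilt(np.asarray(s['image']),s)[:2],tooltilt(),state()['ee_pos'])
E
```

```text
(np.float64(-1.088591840242919), array([-1.41192273,  4.67792134,  0.74504847])) (np.float64(-0.13701970377966435), np.float64(-0.07563998129806884)) [ 0.5531266  -0.03296195  0.13958286]
```

{"fn": "send_rows", "kwargs": {"commands": [{"fingers": 255, "x": -0.2, "y": 0, "z": 0, "turn": 0}, {"fingers": 255, "x": -0.4, "y": 0, "z": 0, "turn": 0}, {"fingers": 255, "x": -0.6, "y": 0, "z": 0, "turn": 0}, {"fingers": 255, "x": -0.6, "y": 0, "z": 0, "turn": 0}]}}

```text
time_s: 12.9
ee_pos: [0.5521, -0.0369, 0.1407]
eef_rot: [0.851, 0.525, 0.001, -0.001]
ft_force: [1.0, 2.3, -3.9]
opening: 0.465
finger_force: 42.5
```

```bash
python3 - <<'E'
from h import *
s=snap('wrist');print(tilt(np.asarray(s['image']),s)[:2],tooltilt(),state()['ee_pos'])
E
```

```text
(np.float64(-0.7502647731012295), array([-1.35394326,  4.68067503,  0.7558799 ])) (np.float64(0.14641297153654173), np.float64(0.021702886318237233)) [ 0.55209641 -0.03688991  0.140714  ]
```

Contact is just beginning on the −y side, so I'll go about 1.5 mm further.

{"fn": "send_rows", "kwargs": {"commands": [{"fingers": 255, "x": -0.1, "y": 0, "z": 0, "turn": 0}, {"fingers": 255, "x": -0.2, "y": 0, "z": 0, "turn": 0}, {"fingers": 255, "x": -0.2, "y": 0, "z": 0, "turn": 0}]}}

```text
time_s: 13.25
ee_pos: [0.5516, -0.0381, 0.1411]
eef_rot: [0.851, 0.525, 0.002, -0.001]
ft_force: [1.4, 5.7, -1.9]
opening: 0.46
finger_force: 42.9
```

```bash
python3 - <<'E'
from h import *
s=snap('wrist');print(tilt(np.asarray(s['image']),s)[:2],tooltilt(),state()['ee_pos'],state()['ft_force'])
E
```

```text
(np.float64(0.15485397689696961), array([-1.17007047,  4.93300316,  0.72362285])) (np.float64(0.22584509071945186), np.float64(0.03925717490646363)) [ 0.55166475 -0.0380573   0.14106704] [ 2.4735108   5.39700047 -1.60970007]
```

{"fn": "send_rows", "kwargs": {"commands": [{"fingers": 255, "x": 0.2, "y": 0, "z": 0, "turn": 0}, {"fingers": 255, "x": 0.4, "y": 0, "z": 0, "turn": 0}, {"fingers": 255, "x": 0.4, "y": 0, "z": -0.2, "turn": 0}, {"fingers": 255, "x": 0.4, "y": 0, "z": -0.4, "turn": 0}, {"fingers": 255, "x": 0.4, "y": 0, "z": -0.6, "turn": 0}, {"fingers": 255, "x": 0.4, "y": 0, "z": -0.8, "turn": 0}, {"fingers": 255, "x": 0.4, "y": 0, "z": -0.8, "turn": 0}]}}

```text
time_s: 14.0
ee_pos: [0.5526, -0.0361, 0.1487]
eef_rot: [0.851, 0.525, 0.0, 0.0]
ft_force: [0.3, 0.3, -4.2]
opening: 0.465
finger_force: 42.6
```

```bash
python3 - <<'E'
from h import *
s=snap('wrist');print(tilt(np.asarray(s['image']),s)[:2],tooltilt(),state()['ee_pos'],state()['ft_force'])
E
```

```text
(np.float64(-0.2907881825805886), array([-1.31438159,  4.6992715 ,  0.74519578])) (np.float64(0.004748393881582351), np.float64(0.0255632908136996)) [ 0.55250065 -0.03606249  0.14853371] [ 0.16855339 -0.01682113 -4.91114208]
```

Free: the sensor reads only the block's weight, with no side force, and the lean is about −0.3°. I'll lift to about 20 mm clearance.

{"fn": "send_rows", "kwargs": {"commands": [{"fingers": 255, "x": 0, "y": 0, "z": -0.4, "turn": 0}, {"fingers": 255, "x": 0, "y": 0, "z": -0.8, "turn": 0}, {"fingers": 255, "x": 0, "y": 0, "z": -1.2, "turn": 0}, {"fingers": 255, "x": 0, "y": 0, "z": -1.6, "turn": 0}, {"fingers": 255, "x": 0, "y": 0, "z": -1.9, "turn": 0}, {"fingers": 255, "x": 0, "y": 0, "z": -2.1, "turn": 0}, {"fingers": 255, "x": 0, "y": 0, "z": -2.1, "turn": 0}, {"fingers": 255, "x": 0, "y": 0, "z": -2.1, "turn": 0}, {"fingers": 255, "x": 0, "y": 0, "z": -2.1, "turn": 0}]}}

```text
time_s: 14.95
ee_pos: [0.5522, -0.0359, 0.1691]
eef_rot: [0.851, 0.525, -0.0, -0.0]
ft_force: [0.1, -0.8, -3.4]
opening: 0.464
finger_force: 42.5
```

```bash
python3 - <<'E'
from h import *
s=snap('wrist','w6.png');print(tilt(np.asarray(s['image']),s)[:2],tooltilt(),state()['ee_pos'],state()['ft_force'])
snap('scene','s6.png')
a=cv2.imread('pics/s6.png')[160:300,230:400];b=cv2.imread('pics/w6.png')[100:420,120:520]
a=cv2.resize(a,None,fx=320/140,fy=320/140);cv2.imwrite('pics/c6.png',np.hstack([a,b]))
E
```

```text
(np.float64(-0.3501607194064625), array([-1.29102085,  4.67870733,  0.74518889])) (np.float64(-0.009208297024990608), np.float64(-0.021062519794201828)) [ 0.55217857 -0.03593029  0.16908328] [ 0.37914125  0.3531153  -3.88772107]
```

View pics/c6.png

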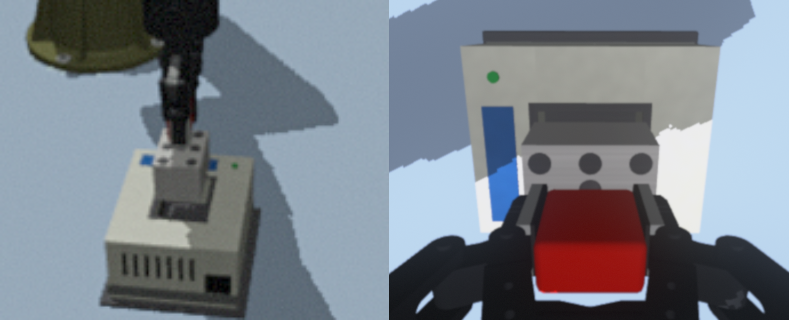

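The block hangs level (−0.35°) above the open well. Its underside is 16–21 mm over the rim, and the heater is seated and flat on its dock.

```bash
python3 -c "
from workcell import workorder
print(workorder.finish_job())"
```

```text
the job is handed in; nothing more can be done
None
```

The block came free after four rocks each way and is held in the gripper, level to about 0.4° and 16–21 mm above the well. In the last camera views the heater sat flat on its dock. The job is handed in; no verdict was returned.

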